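# Open the bottle tote and hold its gate wide

### The arm

A 7-joint arm with a two-finger parallel gripper is mounted at the origin on the work surface. World frame = base frame: x ahead of the robot, y to its left, z up, the work surface at z = 0. Lengths are in m, angles in degrees, forces in N, time in s.
With the tool pointing down it reaches from about 0.425 to 0.875 m from the base axis. Payload 4.7 kg.
Tool frame: the origin (TCP) lies at the very end of the fingers, on their centre line; the grasp point (between the pads) lies 19 mm behind it; z points along the fingers, y is the line along which they close (so a half turn about z gives the same grasp; the last joint's range is limited). The gripper opens to 87 mm and grips with 3 to 60 N. Pads are 19 mm wide; open, the fingers measure 117 mm over their backs; the gripper's body (75 mm by 190 mm) begins 51 mm behind the grasp point.
Start: joints at [71.396, 18.392, -4.016, 83.108, 1.295, 78.541, -3.26], TCP at [0.216, -0.613, 0.223] pointing down, gripper open.
Joint ranges: [-163.93, 163.93], [-17.29, 119.83], [-79.2, 71.16], [3.27, 140.29], [-89.18, 269.18], [5.43, 117.66], [-154.24, 154.24]. Speed limits (degrees/s): [147.25, 147.25, 180, 180, 180, 180, 180].

### API

Orientations are given as [roll, pitch, yaw] about the fixed x, y, z axes, in that order (R = Rz(yaw) Ry(pitch) Rx(roll)).
In Python, from cell import telemetry, cams, env gives the robot as it stands.
- The arm moves only by the tool arm_command, never from a script. Its argument "series" is text: rows parted by semicolons, each of 5 numbers parted by spaces: the shift along the tool's x, y, z in mm, then the turn about the tool's z in rad, then the closure in counts, from 0 (fully open) to 255 (shut). A call has 1 to 20 rows; each row shifts and turns the commanded pose from where the row before left it, along the tool's axes as they then stand; what a row does not reach is not made up. A row lasts 1/12 s, in which the tool goes at most 41.7 mm and 7.16 degrees, less where a joint would pass 70% of its speed; a pose out of reach is approached as far as the arm can. A call is refused whole if a number of a shift passes 41.7 or a number of a turn 0.125, either way. A call with a gripper value outside its range is refused whole. The fingers move at their own pace and stop on an object; "squeeze" is the grip in N (left out, the last holds). Time passes only in rows, so rows that do not move let the fingers close. It gives the time, the measured TCP pose, the force, the opening and the grip force at its end, in the units of the state.
- telemetry.get_obs(): the state, without advancing time (a new reading comes with each control period).
- cams.read_camera(name): name is "scene" or "side" or "wrist"; returns the picture (420x560x3 uint8, blue, green, red); there is no depth.
- cams.calibration(name): a dict with "K" (3x3 intrinsics, pixels), "dist" ([k1, k2, p1, p2, k3] as OpenCV has them; the pictures are not rectified), "origin" and "rotation" of the camera in the world; the wrist camera has in their place "hand_eye" (4x4, takes a point from camera to tool coordinates, whose origin is the TCP and whose axes are the flange's). Camera axes: x right, y down, z forward; pixel columns grow to the right and rows downward; lengths in m; the calibration is good to about 2 mm. A picture is of the moment at which its call begins: read the wrist's pose just before it. calibration takes no time and is no camera call.
- env.sign_off(): hands the job in; it is judged then, once.
The state is a dict: "time_s": time; "qpos": joint angles; "joint_velocities": joint speeds; "effort": joint torques, N m; "tool_pos": TCP position; "tool_rot": TCP orientation; "force": force on the tool from outside, world axes, zero at the start; "wrist_torque": the same for the moment, N m; "grip_width": finger opening in m; "grasp_force": force on a finger pad.
Only numpy, scipy, OpenCV 4.12 (cv2) and the standard library are available. Lean on these libraries where they do the work, as an engineer would, in place of code of your own. Each camera call takes 0.05 s, during which the arm holds its last target. There are 200 camera calls.

### The job

Open the yellow bottle tote so the barkeeper can slide the bottles out: first squeeze the safety catch on its long side shut between the fingers, paddle against block, then squeeze the bolt catch at the front corner shut in the same way. Then take the gate by its upright handle, swing it outward past its detent until it stands about square to the tote's front, and finish still holding it there, because a spring pulls it back. Leave both catches squeezed in and do not disturb the bottles, the tumbler or the tin.

Things in the scene. Friction and masses are not known exactly. Their poses are not given: they have to be found in the camera images.
- tote: Yellow plastic bottle tote standing fixed on the counter, 260 long (its x, inwards), 240 wide (its y), walls 120 high, open on top. Origin on the counter below the front face, 100 from the right and 140 from the left side; x points from the gated front into the tote, y along the front towards the two catches, z up. All offsets below are in this frame. It is placed and turned differently each time; its front mostly faces to the robot's right (world -y).
- safety_catch (a joint): Safety catch on top of the long +y side wall: a black upright paddle that slides along the tote's +x towards a black fixed block. Value = travel in m, 0 out to 0.012 fully in. It takes about 5 N and stays where it is left. Until it is in by 0.009 its rod blocks the bolt catch.
- safety_paddle (a point): Middle of the safety catch's paddle, moves with it; 8 thick along the tote's x, 20 wide, reaching from 22 below this point to 20 above it; about 158 above the counter, 84 along x and 120 along y from the tote's origin when out. Below it runs a low slide bar that reaches up to 22 below this point.
- safety_block: Fixed block of the safety catch: 12 thick along the tote's x, 20 wide, same height as the paddle; origin in its middle, 158 above the counter, at 110 along x and 120 along y. Over their outer faces paddle and block measure 36 along x when out, 24 when squeezed fully in.
- bolt_catch (a joint): Bolt catch on top of the front wall at the +y corner: a like paddle that slides along the tote's +y towards its fixed block, drawing a bolt out from in front of the gate. Value = travel in m, 0 out to 0.012 fully in. It takes about 5 N, stays where it is left, and gives only 2 to 4 mm (7 when squeezed very hard) until the safety catch is in. The gate is free when it is in by 0.009.
- bolt_paddle (a point): Middle of the bolt catch's paddle, moves with it; 8 thick along the tote's y, 20 wide, reaching from 22 below this point to 20 above it; about 158 above the counter, at 0 along x and 84 along y when out. Below it runs a low slide bar that reaches up to 22 below this point.
- bolt_block: Fixed block of the bolt catch: 12 thick along the tote's y, 20 wide, same height as the paddle; origin in its middle, 158 above the counter, at 0 along x and 110 along y. Paddle and block measure 36 over their outer faces along y when out, 24 when fully in.
- gate (a joint): Steel barred gate in the tote front; value = opening angle in rad, 0 shut, growing as its free end swings outward (counter-clockwise from above, to the tote's -x), stop at 1.85. A spring closes it (1 to 1.5 N at the handle). A sprung ball on the foot in front makes a detent, passed between about 0.72 and 1.0 rad with about 5 N more; let go beyond it, the gate drifts back to rest there at about 0.97, not wide.
- gate_hinge (a point): Point on the gate's vertical hinge axis, 120 above the counter, at 0 along x and -75 along y of the tote.
- gate_handle: Black upright round post, 16 across, on top of the gate, 85 from the hinge axis; origin 158 above the counter, post from 118 to 180 above it. The gate's top rail is 118 high; a lug on it, 30 to 50 beyond the post towards the free end, is 138 high. When shut the post is at 0 along x and 10 along y of the tote.
- bottle_a: Loose closed bottle, 54 across, 165 tall, standing in the tote; origin at the centre of its underside. Leave alone.
- bottle_b: Loose closed bottle, 54 across, 165 tall, standing in the tote; origin at the centre of its underside. Leave alone.
- tumbler: Loose drinking glass, 68 across, 95 tall, on the counter out in front of the gate, beyond its swing; origin at the centre of its underside. Leave alone.
- tin: Loose metal tin, 72 across, 70 tall, on the counter out in front of the gate, beyond its swing; origin at the centre of its underside. Leave alone.

How it is judged (in metres and radians):
On the way, in this order (a step that is already met when the one before it is completed fails the run):
1. the safety catch is squeezed in between the fingers, the bolt catch still out (value of joint safety_catch above 0.009 m and value of joint bolt_catch below 0.006 m and contact force between the fingers and safety_block above 1 N), for 0.1 s.
2. the bolt catch is squeezed in between the fingers, the gate still shut (value of joint bolt_catch above 0.009 m and value of joint gate below 0.2 rad and contact force between the fingers and bolt_block above 1 N), for 0.1 s.
3. the gate is swung past its detent by its handle (value of joint gate above 1.1 rad and contact force between the fingers and gate_handle above 0.3 N), for 0.1 s.
At the end, for the whole second after the job is handed in: The gate is held still by the fingers on its handle (over 0.3 N) at more than 1.25 rad open, both catches are still in by more than 8 mm, and the bottles, tumbler and tin stand within 30 mm of where they were (value of joint gate above 1.25 rad and velocity of joint gate between -0.1 and 0.1 rad/s and contact force between the fingers and gate_handle above 0.3 N and value of joint each of safety_catch, bolt_catch above 0.008 m and distance of each of bottle_a, bottle_b, tumbler, tin from where it was at the start of the episode below 0.03 m); the arm keeps its last pose, push and grip.
It fails at once if a bottle, the tumbler or the tin is tipped or pushed away (angle between any of bottle_a, bottle_b, tumbler, tin's own z axis and vertical above 0.4 rad or distance of any of bottle_a, bottle_b, tumbler, tin from where it was at the start of the episode above 0.03 m).
It also fails if it takes over 48 s, if anything falls off the work surface, if the arm or the gripper's body presses on something with over 40 N, if the wrist force passes 120 N, or if a joint passes its speed limit or range.

## Working session

There is one attempt and no reset: what is moved stays moved. The work goes in short steps, Python scripts to look and compute and a tool call to move; the robot and the scene stay as the last step left them, time stands still between calls to the robot, and variables do not carry over. Pictures are saved under pics/ and viewed, at most 10 in all, crops included, and the job is handed in when it is done.

Besides the shell and the picture viewer there is one more tool, called after "Emit:" in YAML: its name, and indented under it one key for each argument. arm_command: Moves the arm, as the interface text tells. Its arguments: {"type":"object","properties":{"series":{"type":"string"},"squeeze":{"type":"number"}},"required":["series"]}

```bash
mkdir -p pics; ls
python3 - <<'E'
from cell import telemetry,cams
import cv2,numpy as np
o=telemetry.get_obs();print(o['time_s'],o['tool_pos'],o['tool_rot'],o['grip_width'])
a=cams.read_camera("scene");b=cams.read_camera("side")
cv2.imwrite("pics/scene.png",a);cv2.imwrite("pics/side.png",b)
for n in("scene","side","wrist"):print(n,cams.calibration(n))
E
```

```text
pics
0.0 [ 0.21578546 -0.61254413  0.22142069] [-1.79887986e+02  7.44299664e-03  1.94143064e+01] 0.0874672554038136
scene {'K': array([[509.34653728,   0.        , 283.46858247],
       [  0.        , 509.34653728, 212.89382004],
       [  0.        ,   0.        ,   1.        ]]), 'dist': array([-0.18336624,  0.        ,  0.        ,  0.        ,  0.        ]), 'origin': array([ 1.28879335, -0.29151793,  0.6724711 ]), 'rotation': array([-124.68959015,   -0.75123043,   66.40311291])}
side {'K': array([[423.55928077,   0.        , 275.81679057],
       [  0.        , 423.55928077, 214.08802263],
       [  0.        ,   0.        ,   1.        ]]), 'dist': array([-0.11051889,  0.        ,  0.        ,  0.        ,  0.        ]), 'origin': array([ 0.37148254, -0.69831377,  0.55874834]), 'rotation': array([-118.61631246,    0.96354198,  -12.92080568])}
wrist {'K': array([[373.49652109,   0.        , 279.31783832],
       [  0.        , 373.49652109, 207.98854779],
       [  0.        ,   0.        ,   1.        ]]), 'dist': array([-0.06917044,  0.        ,  0.        ,  0.        ,  0.        ]), 'hand_eye': array([[ 1.11824584e-03, -9.65873424e-01, -2.59012119e-01,
         7.00667930e-02],
       [ 9.99999370e-01,  1.05513798e-03,  3.82667043e-04,
         2.37180325e-04],
       [-9.63144022e-05, -2.59012384e-01,  9.65873996e-01,
        -1.62657173e-01],
       [ 0.00000000e+00,  0.00000000e+00,  0.00000000e+00,
         1.00000000e+00]])}
```

View pics/scene.png

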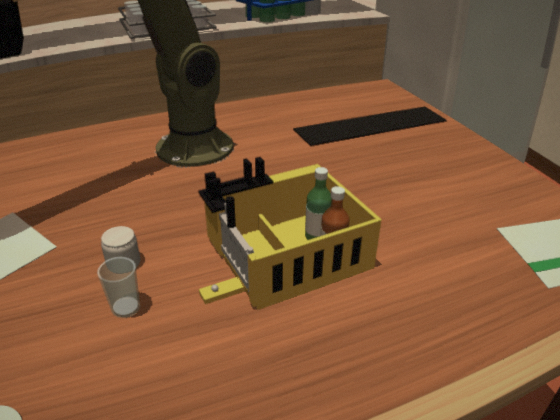

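View pics/side.png

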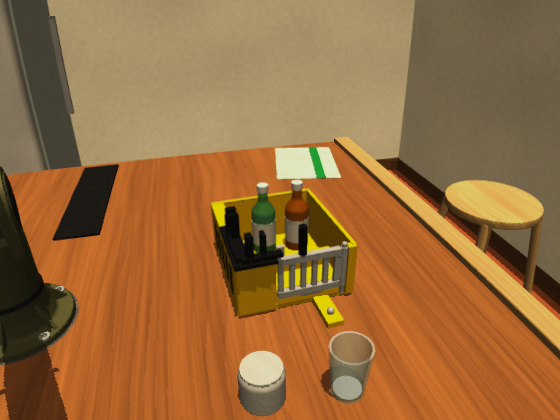

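The scene view shows the bolt catch posts near (210,183), the safety posts at (248,168)/(260,168) and the handle at (230,212). In the side view they are at (249,245)/(263,243), about (232,220) and (303,240).

Run:
```python
import cv2,numpy as np
a=cv2.imread("pics/scene.png")[145:245,190:290];b=cv2.imread("pics/side.png")[195:295,210:310]
f=lambda i:cv2.resize(cv2.convertScaleAbs(i,alpha=2.0,beta=20),(400,400),interpolation=cv2.INTER_CUBIC)
cv2.imwrite("pics/zoom.png",np.hstack([f(a),f(b)]))
```

```text
(no output)
```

View pics/zoom.png

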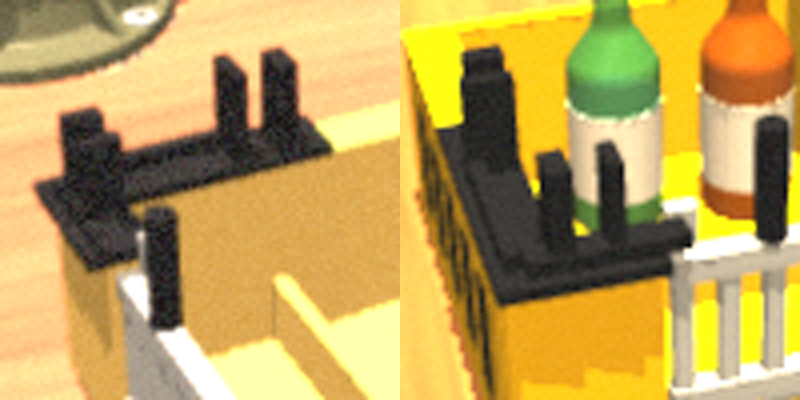

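In the zoom, the scene-view tops are at: safety paddle (247.2,160.8), safety block (259.2,158.8), bolt paddle (213.8,179.2), bolt block (210.2,174), handle (230.2,198). The side-view tops are at: (232,214.2), (230.2,208.2), (261.8,232.2), (248.5,234.5), (303,225.5), in the same order.

```bash
cat > h.py <<'E'
import cv2,numpy as np
from scipy.spatial.transform import Rotation as R
from cell import telemetry,cams
M=np.array([[84,120],[110,120],[0,84],[0,110],[0,10]])/1000.
def ray(n,px,pose=None):
    c=cams.calibration(n);u=cv2.undistortPoints(np.array(px,float).reshape(-1,1,2),c['K'],c['dist'])[:,0]
    d=np.c_[u,np.ones(len(u))]
    if n=='wrist':
        T=np.eye(4);T[:3,:3]=R.from_euler('xyz',pose[1],degrees=True).as_matrix();T[:3,3]=pose[0];T=T@c['hand_eye']
        return T[:3,3],d@T[:3,:3].T
    return np.array(c['origin']),d@R.from_euler('xyz',c['rotation'],degrees=True).as_matrix().T
def plane(n,px,z,pose=None):
    o,d=ray(n,px,pose);return (o+d*((z-o[2])/d[:,2])[:,None])[:,:2]
def fit(P,M=M):
    m,p=M.mean(0),P.mean(0);A=M-m;B=P-p
    t=np.arctan2((A[:,0]*B[:,1]-A[:,1]*B[:,0]).sum(),(A*B).sum());r=np.array([[np.cos(t),-np.sin(t)],[np.sin(t),np.cos(t)]])
    return p-r@m,t,r
E
python3 - <<'E'
from h import *
np.set_printoptions(precision=4,suppress=True)
S=plane('scene',[(247.2,160.8),(259.2,158.8),(213.8,179.2),(210.2,174),(230.2,198)],.178)
T=plane('side',[(232,214.2),(230.2,208.2),(261.8,232.2),(248.5,234.5),(303,225.5)],.178)
print(S-T)
for P in(S,T,(S+T)/2):
    o,t,r=fit(P);print(o,np.degrees(t));print((P-(M@r.T+o))*1000)
print(M@r.T+o)
E
```

```text
[[-0.0006  0.0027]
 [ 0.001   0.0029]
 [ 0.0009 -0.0018]
 [ 0.0034 -0.0006]
 [-0.0011  0.0018]]
[ 0.569  -0.0683] 94.58825840777868
[[-1.944   0.8123]
 [ 1.5558  0.1597]
 [-1.4083 -1.4248]
 [ 3.156  -0.0267]
 [-1.3595  0.4796]]
[ 0.5682 -0.0694] 94.49355017742157
[[-0.7408 -0.9765]
 [ 1.1802 -1.8132]
 [-1.5424  1.3658]
 [ 0.5544  1.5951]
 [ 0.5487 -0.1712]]
[ 0.5686 -0.0688] 94.54112690076722
[[-1.3422 -0.082 ]
 [ 1.3683 -0.8266]
 [-1.4755 -0.0295]
 [ 1.855   0.7843]
 [-0.4056  0.1539]]
[[ 0.4423  0.0054]
 [ 0.4403  0.0313]
 [ 0.4849 -0.0755]
 [ 0.4589 -0.0776]
 [ 0.5586 -0.0696]]
```

```bash
cat >> h.py <<'E'
def delta(target):
    s=telemetry.get_obs();r=R.from_euler('xyz',s['tool_rot'],degrees=True)
    d=r.inv().apply(np.array(target)-s['tool_pos'])*1000
    print('t %.2f pos %s rot %s q7 %.0f | tool delta mm %s'%(s['time_s'],np.round(s['tool_pos'],4),np.round(s['tool_rot'],2),s['qpos'][6],np.round(d,1)))
E
python3 -c "
from h import *
delta([.47,-.2,.25]);delta([.45,-.03,.25])"
```

```text
t 0.10 pos [ 0.2158 -0.6126  0.2216] rot [-1.799e+02  1.000e-02  1.941e+01] q7 -3 | tool delta mm [ 376.9 -304.7  -27.9]
t 0.10 pos [ 0.2158 -0.6126  0.2216] rot [-1.799e+02  1.000e-02  1.941e+01] q7 -3 | tool delta mm [ 414.5 -471.7  -27.6]
```

Emit:
arm_command:
  series: "15 -12 -2 0 0;29 -23.4 -2 0 0;29 -23.4 -2 0 0;29 -23.4 -2 0 0;29 -23.4 -2 0 0;29 -23.4 -2 0 0;29 -23.4 -2 0 0;29 -23.4 -2 0 0;29 -23.4 -2 0 0;29 -23.4 -2 0 0;29 -23.4 -2 0 0;29 -23.4 -2 0 0;29 -23.4 -2 0 0;17 -24 -2 0 0;6 -28 0 0 0;6 -28 0 0 0;6 -28 0 0 0;6 -28 0 0 0;6 -28 0 0 0;0 0 0 0 0"

```text
time_s: 1.77
tool_pos: [0.4503, -0.0395, 0.2506]
tool_rot: [-179.9, -0.0, 19.9]
force: [0.5, -0.3, -0.3]
grip_width: 0.0868
grasp_force: 0.0
```

Emit:
arm_command:
  series: "0 0 0 0.08 0;0 0 0 0.1 0;0 0 0 0.08 0;0 0 0 0 0;0 0 0 0 0"

```text
time_s: 2.18
tool_pos: [0.4507, -0.0463, 0.2503]
tool_rot: [-180.0, 0.0, 4.6]
force: [0.2, -0.2, -0.0]
grip_width: 0.0871
grasp_force: 0.0
```

Run:
```python
from h import *
delta([.45,-.03,.25])
a=cams.read_camera("wrist");cv2.imwrite("pics/w1.png",cv2.convertScaleAbs(a,alpha=1.7,beta=15))
```

```text
t 2.18 pos [ 0.4507 -0.0463  0.2503] rot [-1.80e+02  3.00e-02  4.63e+00] q7 -79 | tool delta mm [  0.6 -16.3   0.3]
```

View pics/w1.png

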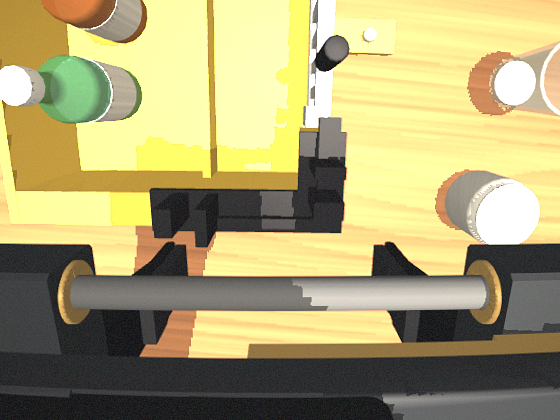

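The wrist view shows the safety block at about (162,222), the safety paddle at about (203,231), the bolt catch near (325,150) and the handle top near (333,52). I'll zoom in on it.

Run:
```python
import cv2
a=cv2.imread("pics/w1.png")[105:255,145:355];a=cv2.convertScaleAbs(a,alpha=2.2,beta=0)
cv2.imwrite("pics/w1z.png",cv2.resize(a,None,fx=3.8,fy=3.8,interpolation=cv2.INTER_CUBIC))
from h import *
s=([.4507,-.0463,.2503],[-180,.03,4.63])
# predicted pixels of the fitted tops
o=np.array([.5686,-.0688]);t=np.radians(94.54);r=np.array([[np.cos(t),-np.sin(t)],[np.sin(t),np.cos(t)]])
P=np.c_[M@r.T+o,[.178]*4+[.18]]
c=cams.calibration('wrist');T=np.eye(4);T[:3,:3]=R.from_euler('xyz',s[1],degrees=True).as_matrix();T[:3,3]=s[0];T=np.linalg.inv(T@c['hand_eye'])
print(cv2.projectPoints(P,cv2.Rodrigues(T[:3,:3])[0],T[:3,3],c['K'],c['dist'])[0][:,0].round(1))
```

```text
[[199.6 224.4]
 [160.7 224.2]
 [328.7 170.7]
 [327.3 210.1]
 [333.2  46.5]]
```

View pics/w1z.png

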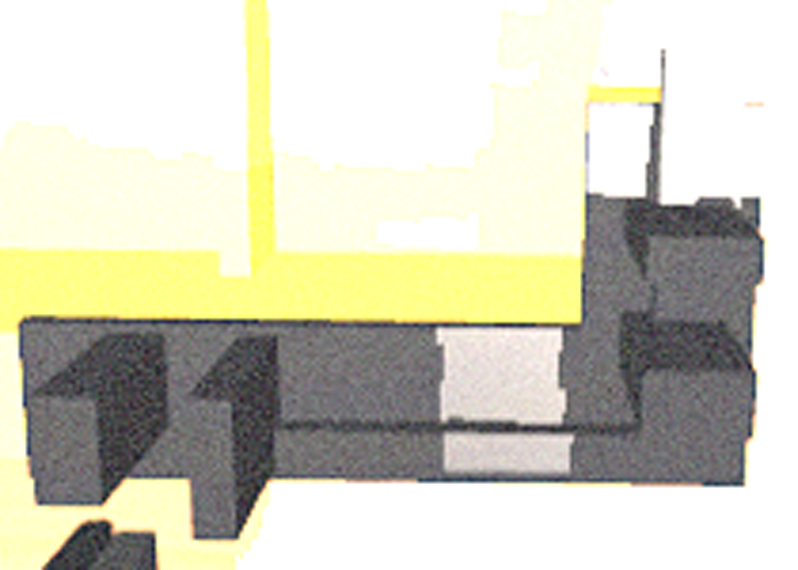

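```bash
cat >> h.py <<'E'
O=np.array([.5674,-.0698]);t_=np.radians(94.54);Rt=np.array([[np.cos(t_),-np.sin(t_)],[np.sin(t_),np.cos(t_)]])
def tw(x,y):return O+Rt@np.array([x,y])/1000
E
python3 -c "
from h import *
for p in [(104,120),(0,104),(0,10)]:print(tw(*p))
delta([*tw(104,120),.146])"
```

```text
[0.4395444  0.02437507]
[ 0.46372632 -0.07803213]
[ 0.55743138 -0.07059155]
t 2.23 pos [ 0.4507 -0.0462  0.2503] rot [-1.80e+02  3.00e-02  4.63e+00] q7 -79 | tool delta mm [ -5.4 -71.3 104.3]
```

Emit:
arm_command:
  series: "-1 -15 0 0 0;-2 -22 0 0 0;-2 -22 0 0 0;0 -12 10 0 0;0 0 25 0 0;0 0 30 0 0;0 0 25 0 0;0 0 14 0 0;0 0 0 0 0;0 0 0 0 0"
  squeeze: 15

```text
time_s: 3.07
tool_pos: [0.4399, 0.0244, 0.1463]
tool_rot: [-180.0, 0.1, 4.6]
force: [-0.1, 0.1, 0.9]
grip_width: 0.0868
grasp_force: 0.0
```

Run:
```python
from h import *
delta([*tw(104,120),.146])
a=cams.read_camera("wrist");cv2.imwrite("pics/w2.png",cv2.convertScaleAbs(a,alpha=2.5,beta=15)[150:400])
```

```text
t 3.07 pos [0.4399 0.0244 0.1463] rot [-1.7997e+02  8.0000e-02  4.5900e+00] q7 -89 | tool delta mm [-0.4  0.   0.3]
```

View pics/w2.png

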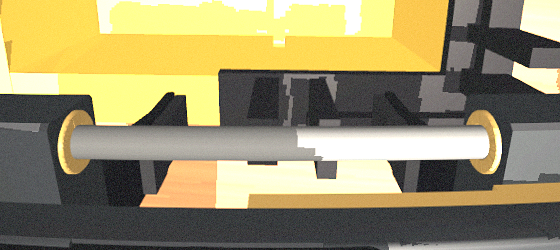

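The paddle and block (about 250–335 px) sit between the fingers (185–375 px), so I'll close on them.

Emit:
arm_command:
  series: "0 0 0 0 100;0 0 0 0 130;0 0 0 0 160;0 0 0 0 180;0 0 0 0 200;0 0 0 0 255;0 0 0 0 255;0 0 0 0 255;0 0 0 0 255;0 0 0 0 255"
  squeeze: 20

```text
time_s: 3.95
tool_pos: [0.4405, 0.0228, 0.1465]
tool_rot: [179.9, -0.0, 4.4]
force: [-0.7, 6.6, 0.7]
grip_width: 0.0284
grasp_force: 9.9
```

Emit:
arm_command:
  series: "0 0 0 0 255;0 0 0 0 255;0 0 0 0 255;0 0 0 0 255"
  squeeze: 25

```text
time_s: 4.28
tool_pos: [0.4404, 0.0251, 0.1465]
tool_rot: [-180.0, -0.0, 4.5]
force: [0.1, 2.1, -0.2]
grip_width: 0.024
grasp_force: 25.0
```

Emit:
arm_command:
  series: "0 0 0 0 100;0 0 0 0 0;0 0 0 0 0;0 0 0 0 0;0 0 -20 0 0;0 0 -30 0 0;0 0 -20 0 0;0 0 0 0 0"

```text
time_s: 4.95
tool_pos: [0.4429, 0.0244, 0.2207]
tool_rot: [179.9, -0.4, 4.5]
force: [1.2, 0.4, -0.3]
grip_width: 0.069
grasp_force: 0.0
```

```bash
python3 -c "
from h import *
delta([*tw(0,104),.216])"
```

```text
t 4.95 pos [0.4429 0.0244 0.2207] rot [179.89  -0.41   4.51] q7 -87 | tool delta mm [ 12.6 103.7   5. ]
```

Emit:
arm_command:
  series: "2 16 0 0 0;4 24 0 0 0;4 24 0 0 0;4 24 0 0 0;2 16 0 0 0;0 0 0 -0.06 0;0 0 0 -0.121 0;0 0 0 -0.121 0;0 0 0 -0.121 0;0 0 0 -0.121 0;0 0 0 -0.121 0;0 0 0 -0.121 0;0 0 0 -0.121 0;0 0 0 -0.121 0;0 0 0 -0.121 0;0 0 0 -0.121 0;0 0 0 -0.121 0;0 0 0 -0.121 0;0 0 0 -0.06 0;0 0 0 0 0"

```text
time_s: 6.62
tool_pos: [0.4642, -0.0778, 0.216]
tool_rot: [-180.0, -0.0, 94.7]
force: [0.8, 0.5, -0.4]
grip_width: 0.0869
grasp_force: 0.0
```

Emit:
arm_command:
  series: "0 0 0 0 0;0 0 0 0 0"

```text
time_s: 6.78
tool_pos: [0.4643, -0.0779, 0.2163]
tool_rot: [-180.0, -0.0, 94.5]
force: [0.3, 0.1, -0.4]
grip_width: 0.087
grasp_force: 0.0
```

Run:
```python
from h import *
delta([*tw(0,104),.146])
a=cams.read_camera("wrist");cv2.imwrite("pics/w3.png",cv2.convertScaleAbs(a,alpha=2.2,beta=15))
```

```text
t 6.78 pos [ 0.4643 -0.0779  0.2163] rot [-1.7998e+02 -1.0000e-02  9.4500e+01] q7 12 | tool delta mm [-0.1 -0.6 70.3]
```

View pics/w3.png

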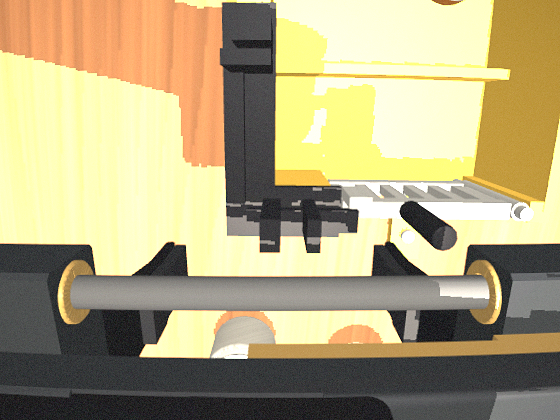

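The safety catch shows as shut at the top of the view. The bolt block (270,225) and paddle (312,225) sit between the fingers, and the handle is clear at (440,235).

Emit:
arm_command:
  series: "0 0 20 0 0;0 0 30 0 0;0 0 20 0 0;0 0 0 0 50;0 0 0 0 100;0 0 0 0 150;0 0 0 0 180;0 0 0 0 200;0 0 0 0 255;0 0 0 0 255;0 0 0 0 255;0 0 0 0 255;0 0 0 0 255;0 0 0 0 255;0 0 0 0 255;0 0 0 0 255"
  squeeze: 25

```text
time_s: 8.17
tool_pos: [0.4647, -0.078, 0.1471]
tool_rot: [180.0, 0.0, 94.6]
force: [0.3, 1.0, 4.1]
grip_width: 0.0233
grasp_force: 25.0
```

Emit:
arm_command:
  series: "0 0 0 0 100;0 0 0 0 0;0 0 0 0 0;0 0 0 0 0;0 0 0 0 0;0 0 -20 0 0;0 0 -30 0 0;0 0 -20 0 0;0 0 0 0 0"

```text
time_s: 8.92
tool_pos: [0.467, -0.0783, 0.2208]
tool_rot: [179.6, 0.2, 94.6]
force: [1.0, 0.9, 0.0]
grip_width: 0.0758
grasp_force: 0.0
```

Run:
```python
from h import *
print('handle wrist',plane('wrist',[(442,238)],.18,([.4643,-.0779,.2163],[-179.98,0,94.5])),tw(0,10))
delta([*tw(0,10),.216])
```

```text
handle wrist [[ 0.55666774 -0.07139523]] [ 0.55743138 -0.07059155]
t 8.92 pos [ 0.467  -0.0783  0.2208] rot [1.7962e+02 1.6000e-01 9.4590e+01] q7 12 | tool delta mm [ 0.5 90.8  5.4]
```

Emit:
arm_command:
  series: "0 20 0 0 0;0 27 0 0 0;0 27 0 0 0;0 19 0 0 0;0 0 0 0.06 0;0 0 0 0.121 0;0 0 0 0.121 0;0 0 0 0.121 0;0 0 0 0.121 0;0 0 0 0.121 0;0 0 0 0.121 0;0 0 0 0.121 0;0 0 0 0.121 0;0 0 0 0.121 0;0 0 0 0.121 0;0 0 0 0.121 0;0 0 0 0.121 0;0 0 0 0.06 0;0 0 0 0 0;0 0 0 0 0"

```text
time_s: 10.58
tool_pos: [0.5568, -0.0705, 0.2158]
tool_rot: [-180.0, 0.1, 4.6]
force: [0.4, 1.0, -0.3]
grip_width: 0.087
grasp_force: 0.0
```

Run:
```python
from h import *
delta([.557,-.071,.146])
a=cams.read_camera("wrist");cv2.imwrite("pics/w4.png",cv2.convertScaleAbs(a,alpha=2.2,beta=15))
```

```text
t 10.58 pos [ 0.5568 -0.0705  0.2158] rot [-1.7999e+02  7.0000e-02  4.6300e+00] q7 -84 | tool delta mm [ 0.3  0.5 69.8]
```

View pics/w4.png

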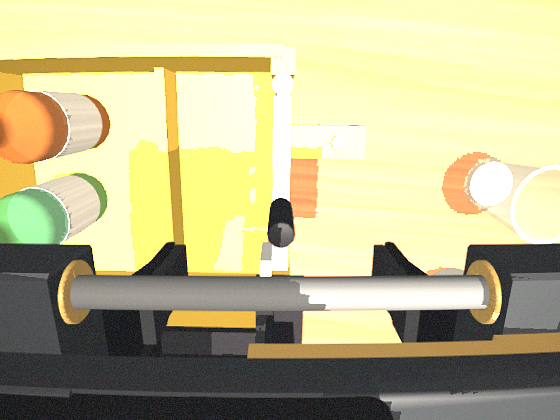

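The handle top at (281,235) is centred between the fingers, and the bottles are well clear on the left. I'll go down and grip it.

Emit:
arm_command:
  series: "0 0 20 0 0;0 0 30 0 0;0 0 20 0 0;0 0 0 0 50;0 0 0 0 100;0 0 0 0 150;0 0 0 0 190;0 0 0 0 210;0 0 0 0 255;0 0 0 0 255;0 0 0 0 255;0 0 0 0 255;0 0 0 0 255;0 0 0 0 255;0 0 0 0 255;0 0 0 0 255"
  squeeze: 30

```text
time_s: 11.97
tool_pos: [0.5571, -0.0711, 0.1465]
tool_rot: [180.0, 0.0, 4.5]
force: [-0.4, -0.9, 0.1]
grip_width: 0.0148
grasp_force: 30.0
```

Emit:
arm_command:
  series: "0.1 3.5 0 -0.04 255;0.2 5 0 -0.06 255;0.3 6.8 0 -0.08 255;0.3 6.8 0 -0.08 255;0.3 6.8 0 -0.08 255;0.3 6.8 0 -0.08 255;0 0 0 0 255"

```text
time_s: 12.55
tool_pos: [0.5671, -0.1061, 0.1465]
tool_rot: [-180.0, 0.1, 28.6]
force: [-3.8, -0.2, 3.5]
grip_width: 0.0153
grasp_force: 30.0
```

Emit:
arm_command:
  series: "0.3 6.8 0 -0.08 255;0.3 6.8 0 -0.08 255;0.3 6.8 0 -0.08 255;0.3 6.8 0 -0.08 255;0.3 6.8 0 -0.08 255;0.3 6.8 0 -0.08 255;0.3 6.8 0 -0.08 255;0.3 6.8 0 -0.08 255;0.3 6.8 0 -0.08 255;0.3 6.8 0 -0.08 255;0.3 6.8 0 -0.08 255;0.3 6.8 0 -0.08 255;0.3 6.8 0 -0.08 255;0.2 4.2 0 -0.05 255;0 0 0 0 255;0 0 0 0 255;0 0 0 0 255;0 0 0 0 255"

```text
time_s: 14.05
tool_pos: [0.6422, -0.1507, 0.1464]
tool_rot: [-179.8, 0.2, 90.8]
force: [-4.4, -4.2, 2.9]
grip_width: 0.0152
grasp_force: 30.0
```

Run:
```python
from h import *
h=tw(0,-75);p=telemetry.get_obs();d=p['tool_pos'][:2]-h
print(np.hypot(*d),np.radians((np.degrees(np.arctan2(d[1],d[0]))-184.5)%360),p['force'],p['grip_width'])
a=cams.read_camera("scene");b=cams.read_camera("side")
print([cv2.absdiff(a,cv2.imread("pics/scene.png"))[:,:].max()])
cv2.imwrite("pics/fin.png",cv2.convertScaleAbs(np.hstack([a[130:340,60:400],b[150:360,180:520]]),alpha=1.8))
```

```text
0.08684088900581845 1.4927312494177922 [-4.3841964  -4.22726945  2.9014331 ] 0.015157880613848256
[np.uint8(183)]
```

View pics/fin.png

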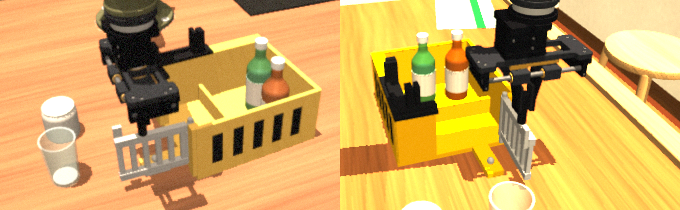

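The gate stands about square to the front (about 1.49 rad) and is held by its handle. The catches are still squeezed in, and the bottles, tumbler and tin are undisturbed.

```bash
python3 -c "
from cell import env
print(env.sign_off())"
```

```text
the job is handed in; nothing more can be done
None
```

I squeezed both catches in, swung the gate to about 1.49 rad and handed the job in at about 14 s with the gripper still holding the handle; the bottles, tumbler and tin looked undisturbed, and sign-off returned no verdict.

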